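# Reset and lock the stop of a finger trainer

## Robot

A 6-joint arm with a two-finger parallel gripper is mounted at the origin on a cart in front of the work surface, level with it; the furniture and walls round the work are solid. World frame = base frame: x ahead of the robot, y to its left, z up, the work surface at z = 0. Lengths are in m, angles in rad, forces in N, time in s.
With the tool pointing down it reaches from about 0.3 to 0.875 m from the base axis. Payload 6.4 kg.
Tool frame: the origin (TCP) lies between the finger pads; the fingertips stand ctrl.tip_extent ahead of it and the grasp point (between the pads) is the TCP (ctrl.tip_extent is the distance from the TCP to the fingertips, in m); z points along the fingers, y is the line along which they close (so a half turn about z gives the same grasp; the last joint's range is limited). The gripper opens to 85 mm and grips with 20 to 120 N. Pads are 22 mm wide; open, the fingers measure 114 mm over their backs; the gripper's body (76 mm by 85 mm) begins 54 mm behind the grasp point. The pads swing forward as they close: fully open they stand 13 mm farther back than shut.
Start: joints at [1.015, 0.181, 1.607, -0, 1.354, -0.206], TCP at [0.197, 0.54, 0.229] pointing down, gripper open.
Joint ranges: [-2.99, 2.99], [-0.89, 2.07], [0.3, 2.58], [-1.14, 4.28], [0, 2.63], [-3.12, 3.12]. Speed limits (rad/s): [2.57, 2.57, 3.01, 3.14, 3.14, 3.14].

## Interface

Orientations are given as a unit quaternion [w, x, y, z].
In Python, from bench import ctrl gives the robot as it stands.
- The arm moves only by the tool send_rows, never from a script. Its arguments are lists of equal length, an entry for each row: "dr": the turn, a rotation vector about the tool's x, y, z in units of 6 degrees (1.0 is 6 degrees), a list of three; "xyz": the shift along the tool's x, y, z in cm, a list of three; "jaw": the opening in per cent of the stroke, from 0 (shut) to 100 (fully open). In form: {"dr": [[wx, wy, wz], ...], "xyz": [[dx, dy, dz], ...], "jaw": [jaw, ...]}. A call has exactly 8 rows; each row is the pose to reach, as a shift and turn from the pose commanded when the call began, along the tool's axes at that moment; what a row does not reach only later rows make up. A row lasts 1/8 s, in which the tool goes at most 62.5 mm and 10.7 degrees, less where a joint would pass 70% of its speed; a pose out of reach is approached as far as the arm can. A call with a gripper value outside its range is refused whole. The fingers move at their own pace and stop on an object; the grip force is fixed at half the most. Time passes only in rows, so rows that repeat a pose let the fingers close, or fill a call up. It gives the time, the measured TCP pose, the force, the opening and the grip force at its end, in the units of the state.
- ctrl.get_obs(): the state, without advancing time (a new reading comes with each control period).
- ctrl.camera(name): name is "side" or "top" or "wrist"; returns the picture (480x640x3 uint8, red, green, blue); there is no depth.
- ctrl.calibration(name): a dict with "camera_matrix" (3x3 intrinsics, pixels), "world_from_camera" (4x4, takes a point from camera to world coordinates). Camera axes: x right, y up, looking along -z (the intrinsics and any distortion apply to the point x, -y, -z); pixel columns grow to the right and rows downward; lengths in m; the calibration is good to about 2 mm. A picture is of the moment at which its call begins: read the wrist's pose just before it. calibration takes no time and is no camera call; for the wrist camera it gives the pose at the moment of the call.
- ctrl.hand_in(): hands the job in; it is judged then, once.
The state is a dict: "time_s": time; "q": joint angles; "dq": joint speeds; "joint_efforts": joint torques, N m; "eef_pos": TCP position; "eef_rot": TCP orientation; "wrist_force": force on the tool from outside, world axes, zero at the start; "torque": the same for the moment, N m; "opening": opening from 0.0 (shut) to 1.0 (fully open); "grasp_force": force on a finger pad.
Only numpy, scipy, OpenCV 4.12 (cv2) and the standard library are available. Lean on these libraries where they do the work, as an engineer would, in place of code of your own. Each camera call takes 0.05 s, during which the arm holds its last target. There are 200 camera calls.

## Task

Take the play out of the finger trainer: loosen its lock ring, turn the bar knob of the stop cam clockwise until you feel the cam come up lightly against the heel of the paddle inside, then retighten the lock ring firmly by hand, about 0.5 N m, so that the stop stays set there. Do not force the cam, do not overtighten the ring, and leave the other things on the trolley where they are.

Things in the scene. Friction and masses are not known exactly. Their poses are not given: they have to be found in the camera images.
- trainer_axis_top (a point): Point on the upright axis of the fixed finger trainer, 110 mm above the trolley top; its x axis points to the trainer's rear. White base plate 150 x 104 x 14 mm; metal column 44 mm across (48 mm at its collar), 64 mm high; finger paddle sticking out of the front to 75 mm from the axis, its pad's top 43 mm high. The lock ring and above it the bar knob turn on this axis.
- ring_grip (a point): Centre of the lock ring, on the axis, 73 mm above the trolley top: dark knurled steel ring, grip width 61 mm, 16 mm high (65 to 81 mm up). It does not rise or fall. Take it from above across its diameter at any yaw, open fingers (75 mm or more) on both sides of the knob, whose top is 37 mm above this point; fingertips may go down to 50 mm.
- lock_ring (a joint): Ring angle, rad; grows counterclockwise seen from above (loosening). Starts tight at 0 to 0.05, free 0.6 rad further; end stops at +-1.4. Once it bites, tightening torque climbs by 1 to 1.5 N m per rad while turning; at rest, friction lets the reading fall anywhere below that, so go by the highest. After turning the cam it bites further clockwise. Aim 0.4 to 0.6 N m; 1.3 is too much.
- knob_grip (a point): Grip point of the stop cam's black bar knob, on the axis, 104 mm above the trolley top. The bar lies along this point's x axis: 42 mm long, 13 mm thick, 86 to 110 mm up. Grip it across its thickness, fingertips no lower than 83 mm (the ring's top is at 81 mm). The knob does not rise or fall as it turns.
- lock_washer: Washer inside the column that the lock ring presses on the cam's shoulder; out of sight.
- suction_cup: Bystander: clear suction cup standing on its rim, 58 mm across, 76 mm high; origin at the centre of its underside. To the left of the trainer.
- tape_measure: Bystander: round tape measure lying flat, 49 x 52 x 15 mm; origin at the centre of its underside. To the right of the trainer.
- reflex_hammer: Bystander: reflex hammer lying behind the trainer, 176 mm long; origin at the centre of its underside.
- cam_turn (a joint): Angle of the stop cam, rad; grows clockwise seen from above (range -0.2 to 2.7). Starts at 0 to 0.3; somewhere 0.4 to 1.7 rad later its nose meets the sprung heel, out of sight. Unlocked it turns with less than 0.1 N m; from the touch on, the torque climbs by some 2.5 N m per rad. 0.3 N m is a sure touch, 0.7 N m is forced. Let go, it springs back to the touch and stays there.
- stop_cam: The whole stop cam: bar knob, and inside the column its shoulder, clamped by the lock washer, and its nose. Origin on the axis, 85 mm above the trolley top.
- heel: Sprung heel of the paddle inside the column, out of sight, which the cam's nose meets. Origin on the axis.
- heel_seat: Carrier of the heel, inside the column, out of sight. Origin on the axis.
- pen: Bystander: pen lying to the right of the tape measure, 145 mm long; origin at the centre of its underside.
- gel_tube: Bystander: white gel tube with a blue cap, lying at the back left, 148 mm long; origin at the centre of its underside.
- goniometer: Bystander: clear goniometer lying flat at the back right, 237 mm long; origin at the centre of its underside.
Mind the look-alikes: they are no part of the job. There is more than one size of the part that bears trainer_axis_top; the job needs the larger.

How it is judged:
By the outcome, as a careful person would: the job done as asked, in the order asked, and still so for the second after the job is handed in, with the robot touching nothing.
It also fails if it takes over 64 s, if anything falls off the work surface, if the arm or the gripper's body presses on something with over 40 N, if the wrist force passes 120 N, or if a joint passes its speed limit or range.

## Working session

There is one attempt and no reset: what is moved stays moved. The work goes in short steps, Python scripts to look and compute and a tool call to move; the robot and the scene stay as the last step left them, time stands still between calls to the robot, and variables do not carry over. Pictures are saved under pics/ and viewed, at most 10 in all, crops included, and the job is handed in when it is done.

Besides the shell and the picture viewer there is one more tool, called after "Emit:" in YAML: its name, and indented under it one key for each argument. send_rows: Moves the arm, as the interface text tells. Its arguments: {"type":"object","properties":{"dr":{"type":"array","items":{"type":"array","items":{"type":"number"}}},"xyz":{"type":"array","items":{"type":"array","items":{"type":"number"}}},"jaw":{"type":"array","items":{"type":"number"}}},"required":["dr","xyz","jaw"]}

```bash
mkdir -p pics; ls; python3 - <<'E'
from bench import ctrl
import cv2,numpy as np
o=ctrl.get_obs();print({k:np.round(v,3) for k,v in o.items()},ctrl.tip_extent)
for n in("top","side"):
    c=ctrl.calibration(n);print(n,c)
    cv2.imwrite(f"pics/{n}0.png",ctrl.camera(n)[:,:,::-1])
E
```

```text
pics
{'time_s': np.float64(0.0), 'q': array([ 1.015,  0.182,  1.608, -0.   ,  1.354, -0.206]), 'dq': array([ 0.001, -0.   ,  0.   , -0.001,  0.001,  0.001]), 'joint_efforts': array([ 1.0000e-03, -4.4488e+01, -3.5134e+01, -0.0000e+00,  9.0000e-03,
        0.0000e+00]), 'eef_pos': array([0.197, 0.54 , 0.228]), 'eef_rot': array([-0.   ,  0.174,  0.985, -0.001]), 'wrist_force': array([-0.038,  0.158, -0.886]), 'torque': array([-0.017, -0.029,  0.018]), 'grasp_force': np.float64(0.0), 'opening': np.float64(0.998)} 0.019
top {'camera_matrix': array([[538.54782503,   0.        , 319.4929205 ],
       [  0.        , 538.54782503, 240.62925307],
       [  0.        ,   0.        ,   1.        ]]), 'world_from_camera': array([[-3.07030262e-03,  9.82482383e-01, -1.86330194e-01,
         3.98023654e-01],
       [-9.99994895e-01, -3.18141747e-03, -2.97319859e-04,
        -1.46732399e-02],
       [-8.84905656e-04,  1.86328330e-01,  9.82487135e-01,
         1.04030898e+00],
       [ 0.00000000e+00,  0.00000000e+00,  0.00000000e+00,
         1.00000000e+00]])}
side {'camera_matrix': array([[554.10054384,   0.        , 314.48023347],
       [  0.        , 554.10054384, 231.56236592],
       [  0.        ,   0.        ,   1.        ]]), 'world_from_camera': array([[-0.0078832 ,  0.87252797, -0.48850056,  0.09669073],
       [-0.99996797, -0.00620367,  0.00505645, -0.03930205],
       [ 0.0013814 ,  0.48852478,  0.87254893,  0.91976976],
       [ 0.        ,  0.        ,  0.        ,  1.        ]])}
```

View pics/top0.png

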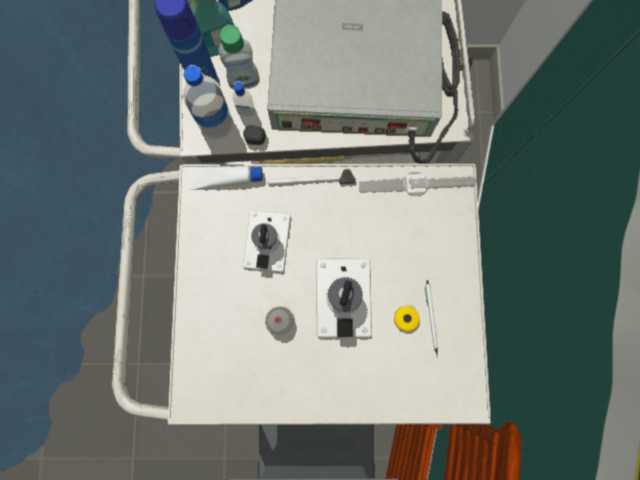

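View pics/side0.png

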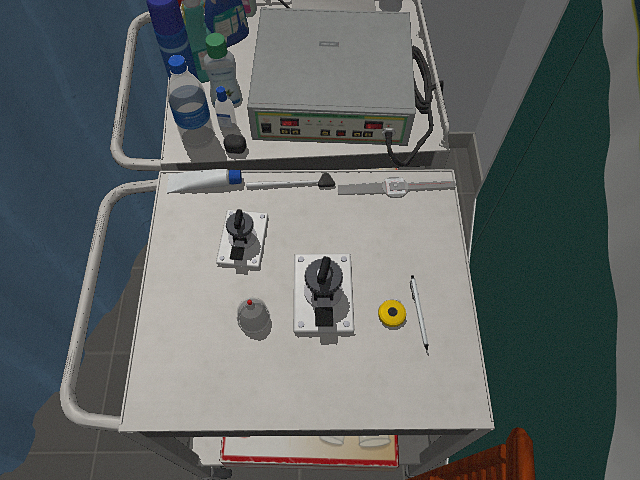

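Candidates: the large trainer at top (345,297) / side (323,290), and a smaller look-alike at top (265,240) / side (240,235). I choose the larger one at (345,297), which has the suction cup to its left and the tape measure to its right.

```bash
cat > h.py <<'E'
import numpy as np,cv2
from bench import ctrl
def ray(c,u,v,z):
    K=c["camera_matrix"];T=c["world_from_camera"]
    d=np.linalg.solve(K,[u,v,1.]);d=T[:3,:3]@(d*[1,-1,-1]);o=T[:3,3]
    return o+d*(z-o[2])/d[2]
def proj(c,p):
    T=c["world_from_camera"];q=T[:3,:3].T@(np.asarray(p)-T[:3,3]);q=c["camera_matrix"]@(q*[1,-1,-1]);return q[:2]/q[2]
E
python3 - <<'E'
from h import *
im=cv2.imread("pics/top0.png");c=ctrl.calibration("top")
g=im.max(2)
sub=np.zeros_like(g);sub[255:345,310:380]=g[255:345,310:380]
# plate: bright pixels
for lo in(235,):
    print("bg",g[350,300:400:20],"plate",g[270,325:370:8])
m=((g<130)&(sub>0)).astype(np.uint8);m[316:]=0
cn=max(cv2.findContours(m,0,2)[0],key=cv2.contourArea)
print("ring",cv2.minEnclosingCircle(cn),cv2.boundingRect(cn))
(u,v),r=cv2.minEnclosingCircle(cn);print(ray(c,u,v,.078))
for t in(25,35,45):
    k=((g<t)&(sub>0)).astype(np.uint8);k[316:]=0
    cn=max(cv2.findContours(k,0,2)[0],key=cv2.contourArea);print(t,cv2.minAreaRect(cn))
    R=cv2.minAreaRect(cn);print(ray(c,*R[0],.108))
cv2.imwrite("pics/crop.png",np.hstack([cv2.resize(im[250:345,305:385],None,fx=5,fy=5,interpolation=2),cv2.resize(im[205:280,235:300],(400,475),interpolation=2)]))
E
```

```text
bg [219 219 222 220 221] plate [235 234 160 231 232 232]
ring ((344.4705810546875, 297.0), 19.48880958557129) (328, 278, 35, 38)
[ 0.47806915 -0.05860875  0.078     ]Traceback (most recent call last):
  File "<stdin>", line 14, in <module>
ValueError: max() iterable argument is empty
```

```bash
python3 - <<'E'
from h import *
im=cv2.imread("pics/top0.png");c=ctrl.calibration("top")
g=im.max(2);s=g[250:345,305:385]
m=cv2.morphologyEx((s>227).astype(np.uint8),cv2.MORPH_OPEN,np.ones((3,3)))
cn=max(cv2.findContours(m,0,2)[0],key=cv2.contourArea);R=cv2.minAreaRect(cv2.convexHull(cn));print(R)
B=[ray(c,u+305,v+250,.014) for u,v in cv2.boxPoints(R)];print(np.round(B,4),np.mean(B,0))
k=s[27:68,20:60];print(np.percentile(k,[2,5,10,15,20,30,50]))
for t in np.percentile(k,[10,18]):
    q=np.zeros_like(s);q[27:68,20:60]=k<t
    cn=max(cv2.findContours(q,0,2)[0],key=cv2.contourArea);R=cv2.minAreaRect(cn);print(t,R,ray(c,R[0][0]+305,R[0][1]+250,.108))
cv2.imwrite("pics/crop.png",np.hstack([cv2.resize(im[250:345,305:385],None,fx=5,fy=5,interpolation=2),cv2.resize(im[205:280,235:300],(400,475),interpolation=2)]))
E
```

```text
((38.0, 44.5), (69.0, 50.0), 90.0)
[[ 0.5547 -0.0114  0.014 ]
 [ 0.5544 -0.1077  0.014 ]
 [ 0.4232 -0.1051  0.014 ]
 [ 0.4235 -0.011   0.014 ]] [ 0.48893277 -0.05879409  0.014     ]
[ 40.    45.    54.9   65.85  86.    96.   101.  ]
54.900000000000006 ((40.66999816894531, 43.80999755859375), (9.192388534545898, 24.607318878173828), 8.130102157592773) [ 0.48107332 -0.0593779   0.108     ]
78.0 ((41.67317581176758, 45.85853576660156), (12.432061195373535, 30.730934143066406), 12.094757080078125) [ 0.47753059 -0.06106873  0.108     ]
```

View pics/crop.png

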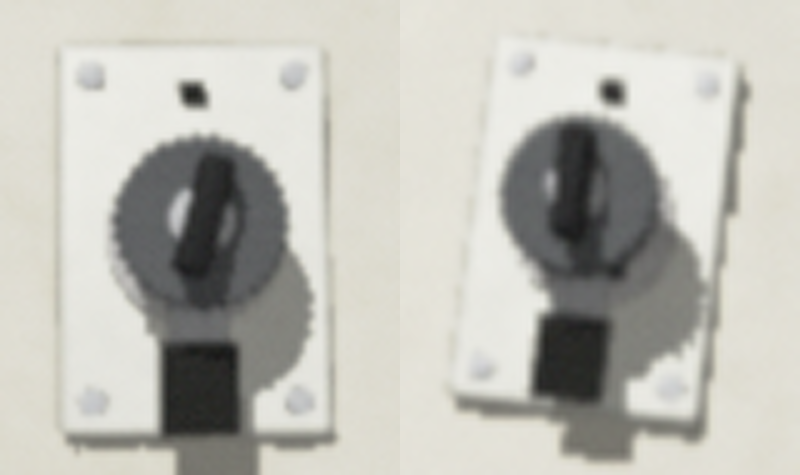

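The left crop is the chosen trainer, with a black paddle pad in front. Its ring is centred at about top (345.6,294.4) and the bar knob points about 14° clockwise of +x. The axis is therefore near (0.482,-0.060). I'm moving over it now.

Emit:
send_rows:
  dr:
    - [0,0,0]
    - [0,0,0]
    - [0,0,0]
    - [0,0,0]
    - [0,0,0]
    - [0,0,0]
    - [0,0,0]
    - [0,0,0]
  xyz:
    - [-3,-3,0]
    - [-7,-7,0]
    - [-11,-11,0]
    - [-15,-15,0]
    - [-19,-19,0]
    - [-23,-23,0]
    - [-27,-27,0]
    - [-31,-31,0]
  jaw: [100,100,100,100,100,100,100,100]

```text
time_s: 1.1
eef_pos: [0.3823, 0.141, 0.2285]
eef_rot: [0.0, 0.174, 0.985, 0.0]
wrist_force: [1.3, 1.1, 0.3]
opening: 1.003
grasp_force: 0.0
```

Emit:
send_rows:
  dr:
    - [0,0,0]
    - [0,0,0]
    - [0,0,0]
    - [0,0,0]
    - [0,0,0]
    - [0,0,0]
    - [0,0,0]
    - [0,0,0]
  xyz:
    - [-4,-4,0]
    - [-8,-8,0]
    - [-12,-12,0]
    - [-14.5,-14,0]
    - [-16.3,-15.7,0]
    - [-16.3,-15.7,0]
    - [-16.3,-15.7,0]
    - [-16.3,-15.7,0]
  jaw: [100,100,100,100,100,100,100,100]

```text
time_s: 2.1
eef_pos: [0.481, -0.0595, 0.2286]
eef_rot: [-0.0, 0.173, 0.985, 0.0]
wrist_force: [0.1, -0.6, -0.2]
opening: 1.005
grasp_force: 0.0
```

```bash
cat >> h.py <<'E'
from scipy.spatial.transform import Rotation as Ro
def st():
    o=ctrl.get_obs();q=o["eef_rot"];M=Ro.from_quat([q[1],q[2],q[3],q[0]]).as_matrix()
    print("t %.2f"%o["time_s"],"pos",np.round(o["eef_pos"],4),"tool y yaw",np.round(np.degrees(np.arctan2(M[1,1],M[0,1])),2),"z",np.round(M[:,2],3),"F",np.round(o["wrist_force"],2),"T",np.round(o["torque"],3),"open",np.round(o["opening"],3),"gf",np.round(o["grasp_force"],1),"q",np.round(o["q"],2),"tip",np.round(ctrl.tip_extent,4))
    return o,M
E
python3 - <<'E'
from h import *
o,M=st();c=ctrl.calibration("wrist");im=ctrl.camera("wrist")[:,:,::-1]
np.savez("w1.npz",**c);cv2.imwrite("pics/w1.png",im)
print(np.round(c["world_from_camera"],3));print("expected",proj(c,[.482,-.06,.11]),proj(c,[.482,-.06,.081]))
E
```

```text
t 2.10 pos [ 0.481  -0.0595  0.2286] tool y yaw 70.04 z [-0.  0. -1.] F [ 0.06 -0.57 -0.21] T [0.015 0.001 0.063] open 1.005 gf 0.0 q [-0.37 -0.03  1.83  0.    1.34 -1.59] tip 0.019
[[ 0.341 -0.895 -0.288  0.406]
 [ 0.94   0.325  0.104 -0.033]
 [ 0.    -0.306  0.952  0.374]
 [ 0.     0.     0.     1.   ]]
expected [324.53433065 231.94787455] [324.4498966  221.18513874]
```

View pics/w1.png

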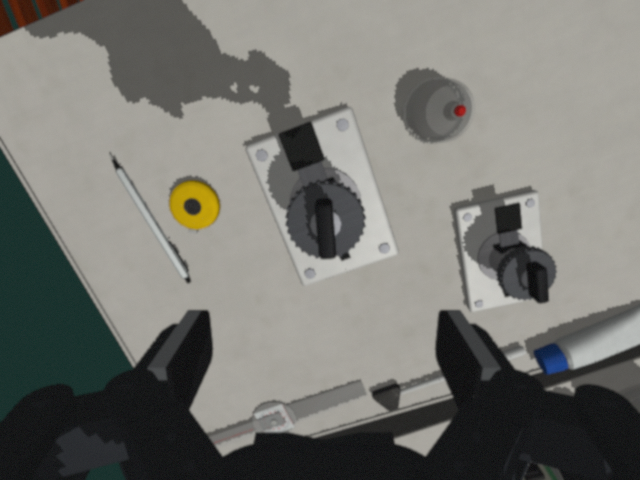

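The ring is centred near (325,219), with the knob bar above it from about (325,205) to (326,256). This agrees with the estimate to within about 1 mm; I'll refine it with one mask fit.

```bash
python3 - <<'E'
from h import *
im=cv2.imread("pics/w1.png");c=dict(np.load("w1.npz"));g=cv2.cvtColor(im,6)
# ring edge: radial scan for grey->plate jump on the sides facing lit plate
P=[]
for a in np.radians(np.r_[-45:46:3,135:150:3,60:76:3]):
    u,v=325+np.cos(a)*np.arange(28,50,.5),219+np.sin(a)*np.arange(28,50,.5)
    s=cv2.remap(g,u.astype(np.float32)[None],v.astype(np.float32)[None],1)[0].astype(float)
    i=np.argmax(s>140)
    if i: P.append((u[i],v[i]))
P=np.array(P,np.float32);e=cv2.fitEllipse(P);print(len(P),e)
print("ring",ray(c,*e[0],.080))
k=((g<50)).astype(np.uint8);k[:195]=0;k[265:]=0;k[:,:300]=0;k[:,350:]=0
cn=max(cv2.findContours(k,0,2)[0],key=cv2.contourArea);R=cv2.minAreaRect(cn);print(R,cv2.boundingRect(cn))
b=cv2.boxPoints(R);w=[ray(c,*p,.108)[:2] for p in b];print(np.round(w,4),np.mean(w,0))
E
```

```text
42 ((324.99017333984375, 217.50930786132812), (78.7847900390625, 89.04020690917969), 171.20819091796875)
ring [ 0.47959759 -0.05867742  0.08      ]
((320.0929260253906, 225.6768798828125), (63.38173294067383, 26.994953155517578), 85.48600769042969) (305, 195, 31, 63)
[[ 0.4526 -0.0644]
 [ 0.4575 -0.0463]
 [ 0.5029 -0.0586]
 [ 0.4977 -0.0777]] [ 0.47767831 -0.06176347]
```

Emit:
send_rows:
  dr:
    - [0,0,0]
    - [0,0,0]
    - [0,0,0]
    - [0,0,0]
    - [0,0,0]
    - [0,0,0]
    - [0,0,0]
    - [0,0,0]
  xyz:
    - [0,0,3]
    - [0,0,6]
    - [0,0,9]
    - [0,0,11]
    - [0,0,12.5]
    - [0,0,14]
    - [0,0.03,15]
    - [0,0.03,15.4]
  jaw: [100,100,100,100,100,100,100,100]

```text
time_s: 3.15
eef_pos: [0.4813, -0.0602, 0.0741]
eef_rot: [-0.0, 0.174, 0.985, 0.0]
wrist_force: [0.6, 0.3, 0.6]
opening: 0.996
grasp_force: 0.0
```

```bash
python3 - <<'E'
from h import *
st()
E
```

```text
t 3.15 pos [ 0.4813 -0.0602  0.0741] tool y yaw 69.96 z [-0.001  0.    -1.   ] F [0.6  0.26 0.6 ] T [-0.022  0.028 -0.006] open 0.996 gf 0.0 q [-0.37  0.19  1.95  0.    1.01 -1.59] tip 0.019
```

Clear so far. Closing on the ring.

Emit:
send_rows:
  dr:
    - [0,0,0]
    - [0,0,0]
    - [0,0,0]
    - [0,0,0]
    - [0,0,0]
    - [0,0,0]
    - [0,0,0]
    - [0,0,0]
  xyz:
    - [0,0,0]
    - [0,0,0]
    - [0,0,0]
    - [0,0,0]
    - [0,0,0]
    - [0,0,0]
    - [0,0,0]
    - [0,0,0]
  jaw: [80,70,60,60,60,60,60,60]

```text
time_s: 4.15
eef_pos: [0.4821, -0.0602, 0.0753]
eef_rot: [0.001, 0.174, 0.985, 0.0]
wrist_force: [-0.6, 2.9, 5.4]
opening: 0.599
grasp_force: 3.0
```

```bash
python3 - <<'E'
from h import *
st()
E
```

```text
t 4.15 pos [ 0.4821 -0.0602  0.0753] tool y yaw 69.96 z [ 0.001  0.    -1.   ] F [-0.55  2.89  5.43] T [ 0.718 -0.078  0.062] open 0.599 gf 3.0 q [-0.37  0.19  1.95  0.    1.01 -1.59] tip 0.019
```

```bash
python3 - <<'E'
from h import *
c=ctrl.calibration("wrist");im=ctrl.camera("wrist")[:,:,::-1];cv2.imwrite("pics/w2.png",im)
E
```

```text
(no output)
```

View pics/w2.png

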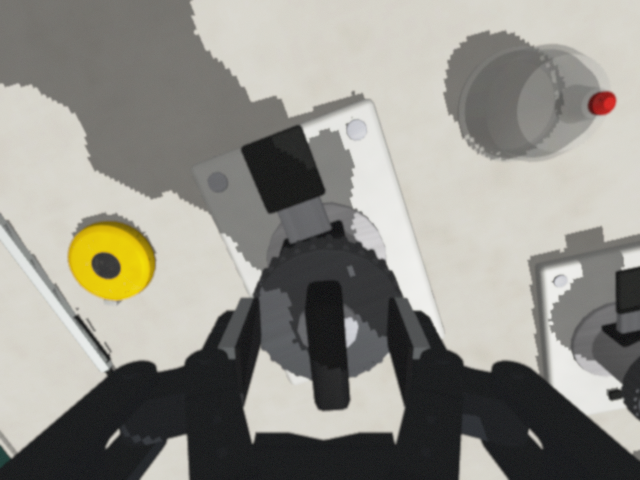

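The fingers sit at both ring edges, left near (245,350) and right near (405,350), with the knob clear between them at (328,345). The grip force isn't there yet, so I'll close further.

Emit:
send_rows:
  dr:
    - [0,0,0]
    - [0,0,0]
    - [0,0,0]
    - [0,0,0]
    - [0,0,0]
    - [0,0,0]
    - [0,0,0]
    - [0,0,0]
  xyz:
    - [0,0,0]
    - [0,0,0]
    - [0,0,0]
    - [0,0,0]
    - [0,0,0]
    - [0,0,0]
    - [0,0,0]
    - [0,0,0]
  jaw: [50,40,40,40,40,40,40,40]

```text
time_s: 5.2
eef_pos: [0.4844, -0.0599, 0.0775]
eef_rot: [0.003, 0.174, 0.985, 0.001]
wrist_force: [0.4, 8.4, 20.2]
opening: 0.397
grasp_force: 9.7
```

```bash
python3 - <<'E'
from h import *
st()
E
```

```text
t 5.20 pos [ 0.4844 -0.0599  0.0775] tool y yaw 69.95 z [ 0.006  0.    -1.   ] F [ 0.42  8.44 20.22] T [ 1.716 -0.093  0.112] open 0.397 gf 9.7 q [-0.37  0.18  1.94  0.    1.01 -1.59] tip 0.019
```

```bash
python3 - <<'E'
from h import *
c=ctrl.calibration("wrist");im=ctrl.camera("wrist")[:,:,::-1]
s=cv2.resize(ctrl.camera("side")[:,:,::-1][200:340,240:400],None,fx=3,fy=3,interpolation=2)
cv2.imwrite("pics/w3.png",np.hstack([cv2.resize(im[220:480,140:500],None,fx=.85,fy=.85),np.zeros((221,4,3),np.uint8),cv2.resize(s,(252,221))]))
cv2.imwrite("pics/w3.png",np.hstack([im[240:480,160:480],cv2.resize(s,(480,420))[:240*1] if 0 else cv2.resize(s,(274,240))]))
E
```

```text
(no output)
```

View pics/w3.png

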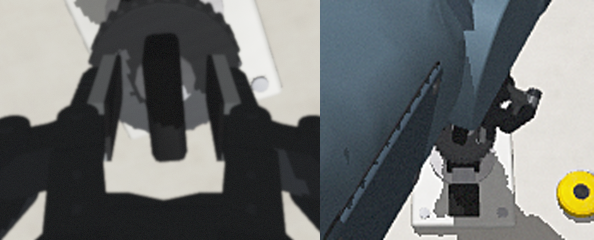

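```bash
python3 - <<'E'
from h import *
o,M=st();c=ctrl.calibration("wrist");p=o["eef_pos"]
for w in(17,25,30):
  for z in(19,0,-20):
    print(w,z,[np.round(proj(c,p+M@np.array([x/1e3,s*w/1e3,z/1e3]))-[160,240]) .tolist() for s in(1,-1) for x in (11,-11)])
a=np.array([.482,-.060,.081])
print("ring edge top",[np.round(proj(c,a+M@np.array([0,s*.0305,0]))-[160,240]).tolist() for s in(1,-1)],"knob top",np.round(proj(c,[.482,-.06,.11])-[160,240]))
E
```

```text
t 5.30 pos [ 0.4844 -0.0599  0.0775] tool y yaw 69.95 z [ 0.006  0.    -1.   ] F [ 0.04  7.97 20.06] T [ 1.679 -0.129  0.023] open 0.405 gf 9.7 q [-0.37  0.18  1.94  0.    1.01 -1.59] tip 0.019
17 19 [[202.0, 30.0], [201.0, 73.0], [128.0, 30.0], [129.0, 73.0]]
17 0 [[207.0, 48.0], [205.0, 94.0], [124.0, 47.0], [126.0, 94.0]]
17 -20 [[213.0, 71.0], [210.0, 123.0], [119.0, 71.0], [121.0, 123.0]]
25 19 [[220.0, 30.0], [218.0, 73.0], [111.0, 30.0], [113.0, 73.0]]
25 0 [[226.0, 48.0], [224.0, 94.0], [105.0, 47.0], [107.0, 94.0]]
25 -20 [[235.0, 71.0], [232.0, 123.0], [97.0, 71.0], [100.0, 123.0]]
30 19 [[231.0, 30.0], [228.0, 73.0], [100.0, 30.0], [102.0, 73.0]]
30 0 [[238.0, 48.0], [235.0, 94.0], [93.0, 47.0], [95.0, 94.0]]
30 -20 [[249.0, 71.0], [245.0, 123.0], [83.0, 71.0], [87.0, 123.0]]
ring edge top [[238.0, 71.0], [89.0, 71.0]] knob top [163. 113.]
```

```bash
python3 - <<'E'
from h import *
c=dict(np.load("w1.npz"));p=np.array([.481,-.0595,.2286])
a=np.radians(70);M=np.array([[-np.sin(a),np.cos(a),0],[np.cos(a),np.sin(a),0],[0,0,-1]]).T
M=np.stack([[-np.sin(a),np.cos(a),0],[np.cos(a),np.sin(a),0],[0,0,-1]],1)
for w in (42.5,):
  for z in(19,6,0,-7,-14):
    print(w,z,[np.round(proj(c,p+M@np.array([x/1e3,s*w/1e3,z/1e3]))).tolist() for s in(1,-1) for x in (11,-11)])
E
```

```text
42.5 19 [[418.0, 270.0], [415.0, 313.0], [233.0, 270.0], [236.0, 313.0]]
42.5 6 [[425.0, 282.0], [421.0, 327.0], [226.0, 282.0], [229.0, 327.0]]
42.5 0 [[429.0, 288.0], [425.0, 335.0], [222.0, 288.0], [226.0, 334.0]]
42.5 -7 [[433.0, 295.0], [429.0, 344.0], [218.0, 295.0], [222.0, 344.0]]
42.5 -14 [[439.0, 304.0], [433.0, 354.0], [213.0, 303.0], [218.0, 354.0]]
```

```bash
python3 - <<'E'
from h import *
c=dict(np.load("w1.npz"));p=np.array([.481,-.0595,.2286])
a=np.radians(70)
M=np.stack([[-np.sin(a),np.cos(a),0],[np.cos(a),np.sin(a),0],[0,0,-1]],1)
for z in(-44,-54,-64,-74,-84):
    print(z,[np.round(proj(c,p+M@np.array([x/1e3,s*y/1e3,z/1e3]))).tolist() for x in (38,42) for y in(38,) for s in (1,-1)])
T=c["world_from_camera"];print("cam in tool",M.T@(T[:3,3]-p), "fov ok")
E
python3 - <<'E'
import cv2;g=cv2.imread("pics/w1.png",0);print(g[400:480:4,320].tolist());print(g[440,200:440:8].tolist());print(g[300:360:3,208].tolist())
E
```

```text
-44 [[461.0, 267.0], [192.0, 267.0], [463.0, 254.0], [190.0, 253.0]]
-54 [[475.0, 282.0], [179.0, 281.0], [476.0, 267.0], [177.0, 267.0]]
-64 [[490.0, 299.0], [164.0, 299.0], [493.0, 284.0], [162.0, 283.0]]
-74 [[510.0, 321.0], [145.0, 321.0], [513.0, 304.0], [142.0, 304.0]]
-84 [[535.0, 349.0], [121.0, 349.0], [539.0, 330.0], [118.0, 330.0]]
cam in tool [ 0.07911982 -0.00086136 -0.14553806] fov ok
[117, 118, 117, 155, 161, 160, 160, 158, 107, 89, 25, 18, 21, 22, 22, 24, 22, 23, 19, 23]
[25, 22, 110, 118, 154, 157, 162, 25, 24, 23, 20, 22, 21, 24, 26, 25, 21, 23, 25, 22, 21, 19, 24, 18, 29, 163, 163, 164, 165, 164]
[161, 162, 163, 146, 76, 39, 30, 25, 20, 22, 24, 23, 24, 17, 25, 15, 22, 21, 20, 22]
```

The pads were sitting on top of the ring. The picture and the contact both show the fingertips at or behind the reported TCP, not 19 mm ahead of it. I'll open, then lower in steps while watching the force.

Emit:
send_rows:
  dr:
    - [0,0,0]
    - [0,0,0]
    - [0,0,0]
    - [0,0,0]
    - [0,0,0]
    - [0,0,0]
    - [0,0,0]
    - [0,0,0]
  xyz:
    - [0,0,0]
    - [0,0,0]
    - [0,0,0]
    - [0,0,0]
    - [0,0,0]
    - [0,0,0]
    - [0,0,0]
    - [0,0,0]
  jaw: [70,100,100,100,100,100,100,100]

```text
time_s: 6.3
eef_pos: [0.4815, -0.0603, 0.0746]
eef_rot: [-0.0, 0.174, 0.985, -0.0]
wrist_force: [0.5, -0.5, 0.1]
opening: 1.0
grasp_force: 0.0
```

```bash
python3 - <<'E'
from h import *
st()
E
```

```text
t 6.30 pos [ 0.4815 -0.0603  0.0746] tool y yaw 69.96 z [-0. -0. -1.] F [ 0.49 -0.47  0.13] T [ 0.018  0.055 -0.015] open 1.0 gf 0.0 q [-0.37  0.19  1.95 -0.    1.01 -1.59] tip 0.019
```

Emit:
send_rows:
  dr:
    - [0,0,0]
    - [0,0,0]
    - [0,0,0]
    - [0,0,0]
    - [0,0,0]
    - [0,0,0]
    - [0,0,0]
    - [0,0,0]
  xyz:
    - [0,0,0.2]
    - [0,0,0.4]
    - [0,0,0.6]
    - [0,0,0.8]
    - [0,0,1.0]
    - [0,0,1.0]
    - [0,0,1.0]
    - [0,0,1.0]
  jaw: [100,100,100,100,100,100,100,100]

```text
time_s: 7.3
eef_pos: [0.4815, -0.0603, 0.0647]
eef_rot: [0.0, 0.174, 0.985, -0.0]
wrist_force: [-0.5, -0.3, 1.0]
opening: 0.999
grasp_force: 0.0
```

```bash
python3 - <<'E'
from h import *
st();cv2.imwrite("pics/w4.png",ctrl.camera("wrist")[:,:,::-1])
E
```

```text
t 7.30 pos [ 0.4815 -0.0603  0.0647] tool y yaw 69.96 z [ 0. -0. -1.] F [-0.47 -0.33  0.97] T [ 0.011 -0.011  0.017] open 0.999 gf 0.0 q [-0.37  0.21  1.95 -0.    0.98 -1.59] tip 0.019
```

View pics/w4.png

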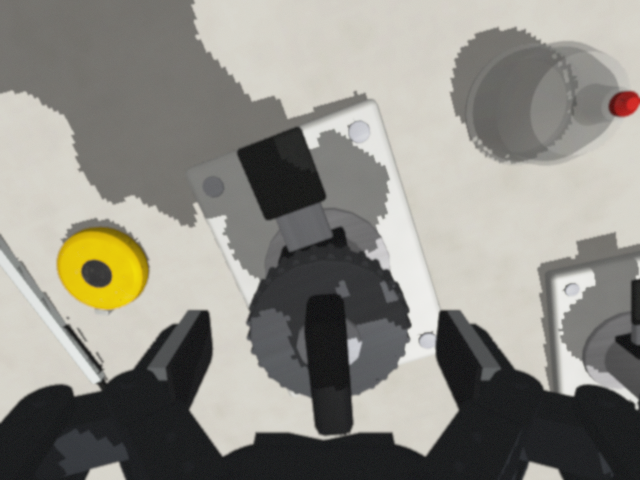

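The ring spans (248–411, centre 329,324) and the pads span (212,438), so the axis is about 2 mm along +x and 1 mm along +y of the tool, and the tips are level with the ring's top. I'll correct this and lower further.

Emit:
send_rows:
  dr:
    - [0,0,0]
    - [0,0,0]
    - [0,0,0]
    - [0,0,0]
    - [0,0,0]
    - [0,0,0]
    - [0,0,0]
    - [0,0,0]
  xyz:
    - [0.2,0.1,0]
    - [0.2,0.1,0.2]
    - [0.2,0.1,0.4]
    - [0.2,0.1,0.6]
    - [0.2,0.1,0.8]
    - [0.2,0.1,1.0]
    - [0.2,0.1,1.0]
    - [0.2,0.1,1.0]
  jaw: [100,100,100,100,100,100,100,100]

```text
time_s: 8.35
eef_pos: [0.4799, -0.0587, 0.0546]
eef_rot: [0.0, 0.174, 0.985, -0.0]
wrist_force: [0.1, -0.3, 0.1]
opening: 1.005
grasp_force: 0.0
```

Emit:
send_rows:
  dr:
    - [0,0,0]
    - [0,0,0]
    - [0,0,0]
    - [0,0,0]
    - [0,0,0]
    - [0,0,0]
    - [0,0,0]
    - [0,0,0]
  xyz:
    - [0,0,0]
    - [0,0,0]
    - [0,0,0]
    - [0,0,0]
    - [0,0,0]
    - [0,0,0]
    - [0,0,0]
    - [0,0,0]
  jaw: [85,75,65,60,60,60,60,60]

```text
time_s: 9.35
eef_pos: [0.4803, -0.0579, 0.0554]
eef_rot: [0.0, 0.174, 0.985, 0.001]
wrist_force: [-1.9, 4.0, 8.0]
opening: 0.694
grasp_force: 63.2
```

```bash
python3 - <<'E'
from h import *
st()
E
```

```text
t 9.35 pos [ 0.4803 -0.0579  0.0554] tool y yaw 69.95 z [ 0.001  0.001 -1.   ] F [-1.91  4.03  7.99] T [ 0.969  0.146 -0.019] open 0.694 gf 63.2 q [-0.37  0.22  1.96  0.    0.96 -1.59] tip 0.019
```

Firm grip at an opening of 0.694 and 63 N. Loosening counterclockwise.

Emit:
send_rows:
  dr:
    - [0,0,-0.5]
    - [0,0,-1]
    - [0,0,-1.5]
    - [0,0,-2]
    - [0,0,-2.5]
    - [0,0,-3]
    - [0,0,-3.5]
    - [0,0,-4]
  xyz:
    - [0,0,0]
    - [0,0,0]
    - [0,0,0]
    - [0,0,0]
    - [0,0,0]
    - [0,0,0]
    - [0,0,0]
    - [0,0,0]
  jaw: [55,55,55,55,55,55,55,55]

```text
time_s: 10.35
eef_pos: [0.4801, -0.0593, 0.0552]
eef_rot: [0.0, -0.035, 0.999, -0.001]
wrist_force: [-2.2, -2.6, 5.2]
opening: 0.696
grasp_force: 63.4
```

```bash
python3 - <<'E'
from h import *
st()
E
```

```text
t 10.35 pos [ 0.4801 -0.0593  0.0552] tool y yaw 94.06 z [ 0.    -0.001 -1.   ] F [-2.18 -2.6   5.16] T [-0.369  0.431 -0.066] open 0.696 gf 63.4 q [-0.37  0.22  1.96 -0.    0.96 -2.01] tip 0.019
```

Emit:
send_rows:
  dr:
    - [0,0,-0.5]
    - [0,0,-1]
    - [0,0,-1.5]
    - [0,0,-2]
    - [0,0,-2.5]
    - [0,0,-3]
    - [0,0,-3.5]
    - [0,0,-3.7]
  xyz:
    - [0,0,0]
    - [0,0,0]
    - [0,0,0]
    - [0,0,0]
    - [0,0,0]
    - [0,0,0]
    - [0,0,0]
    - [0,0,0]
  jaw: [55,55,55,55,55,55,55,55]

```text
time_s: 11.35
eef_pos: [0.4805, -0.0606, 0.0553]
eef_rot: [0.0, -0.227, 0.974, -0.002]
wrist_force: [-2.1, -7.9, 1.5]
opening: 0.694
grasp_force: 63.7
```

```bash
python3 - <<'E'
from h import *
st();cv2.imwrite("pics/w5.png",ctrl.camera("wrist")[:,:,::-1])
E
```

```text
t 11.35 pos [ 0.4805 -0.0606  0.0553] tool y yaw 116.22 z [ 0.001 -0.003 -1.   ] F [-2.05 -7.95  1.45] T [-1.153  0.358 -0.073] open 0.694 gf 63.7 q [-0.37  0.22  1.96 -0.    0.96 -2.4 ] tip 0.019
```

View pics/w5.png

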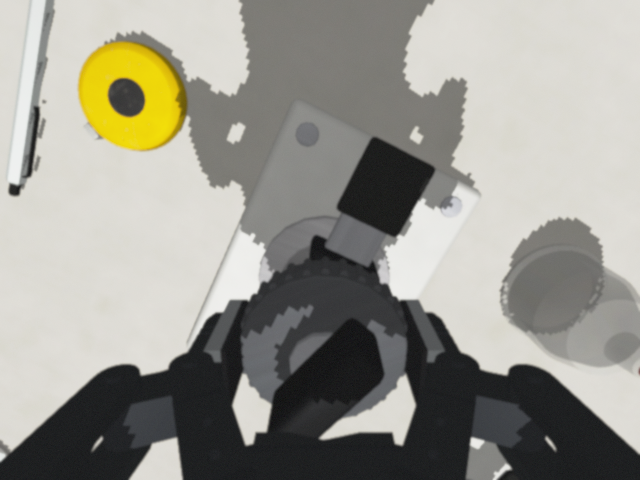

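The ring stays gripped between the pads at (235,335) and (415,335) after 46° (0.8 rad) of turn, and its torque is down to 0.07 N m. I'll release, rise to knob height and align across the bar.

Emit:
send_rows:
  dr:
    - [0,0,0]
    - [0,0,0]
    - [0,0,0]
    - [0,0,0.5]
    - [0,0,2]
    - [0,0,3.7]
    - [0,0,5.4]
    - [0,0,7]
  xyz:
    - [0,0,0]
    - [0,0,0]
    - [0,0,0]
    - [-0.15,-0.16,-1]
    - [-0.15,-0.16,-2]
    - [-0.15,-0.16,-3.35]
    - [-0.15,-0.16,-3.35]
    - [-0.15,-0.16,-3.35]
  jaw: [100,100,100,100,100,100,100,100]

```text
time_s: 12.4
eef_pos: [0.4821, -0.0593, 0.0883]
eef_rot: [0.0, 0.14, 0.99, 0.0]
wrist_force: [-0.4, 0.5, 0.2]
opening: 1.002
grasp_force: 0.0
```

Emit:
send_rows:
  dr:
    - [0,0,0]
    - [0,0,0]
    - [0,0,0]
    - [0,0,0]
    - [0,0,0]
    - [0,0,0]
    - [0,0,0]
    - [0,0,0]
  xyz:
    - [0,0,0]
    - [0,0,0]
    - [0,0,0]
    - [0,0,0]
    - [0,0,0]
    - [0,0,0]
    - [0,0,0]
    - [0,0,0]
  jaw: [90,75,60,50,50,50,50,50]

```text
time_s: 13.4
eef_pos: [0.482, -0.0595, 0.0881]
eef_rot: [-0.0, 0.138, 0.99, 0.0]
wrist_force: [0.7, -0.2, 0.4]
opening: 0.498
grasp_force: 0.0
```

```bash
python3 - <<'E'
from h import *
st();cv2.imwrite("pics/w6.png",ctrl.camera("wrist")[:,:,::-1])
E
```

```text
t 13.40 pos [ 0.482  -0.0595  0.0881] tool y yaw 74.16 z [-0.  0. -1.] F [ 0.73 -0.24  0.44] T [ 0.016 -0.05   0.033] open 0.498 gf 0.0 q [-0.37  0.17  1.94 -0.    1.04 -1.66] tip 0.019
```

View pics/w6.png

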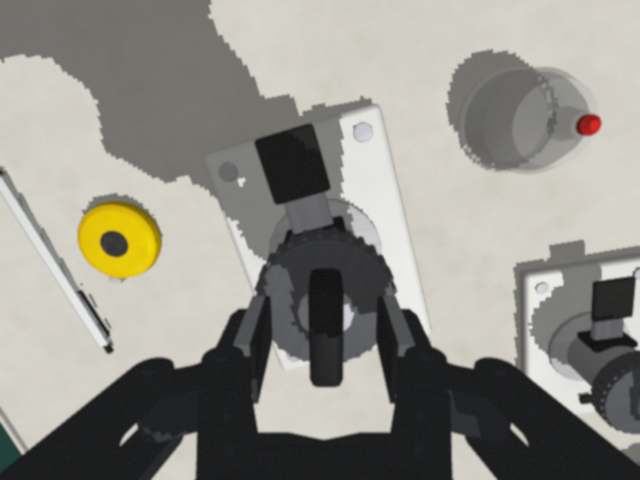

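The bar is straight between the pads at (326, 268–385), aligned and centred. Closing on it.

Emit:
send_rows:
  dr:
    - [0,0,0]
    - [0,0,0]
    - [0,0,0]
    - [0,0,0]
    - [0,0,0]
    - [0,0,0]
    - [0,0,0]
    - [0,0,0]
  xyz:
    - [0,0,0]
    - [0,0,0]
    - [0,0,0]
    - [0,0,0]
    - [0,0,0]
    - [0,0,0]
    - [0,0,0]
    - [0,0,0]
  jaw: [40,30,20,10,5,5,5,5]

```text
time_s: 14.45
eef_pos: [0.4821, -0.0589, 0.0883]
eef_rot: [0.0, 0.138, 0.99, 0.0]
wrist_force: [0.7, 5.5, 3.7]
opening: 0.132
grasp_force: 59.0
```

```bash
python3 - <<'E'
from h import *
st()
E
```

```text
t 14.45 pos [ 0.4821 -0.0589  0.0883] tool y yaw 74.16 z [ 0.     0.001 -1.   ] F [0.69 5.52 3.71] T [ 0.838  0.02  -0.059] open 0.132 gf 59.0 q [-0.37  0.17  1.94  0.    1.04 -1.66] tip 0.019
```

Emit:
send_rows:
  dr:
    - [0,0,0.5]
    - [0,0,1]
    - [0,0,1.5]
    - [0,0,2]
    - [0,0,2.5]
    - [0,0,3]
    - [0,0,3.5]
    - [0,0,3.5]
  xyz:
    - [0,0,0]
    - [0,0,0]
    - [0,0,0]
    - [0,0,0]
    - [0,0,0]
    - [0,0,0]
    - [0,0,0]
    - [0,0,0]
  jaw: [5,5,5,5,5,5,5,5]

```text
time_s: 15.45
eef_pos: [0.4824, -0.0584, 0.0883]
eef_rot: [0.0, 0.316, 0.949, 0.001]
wrist_force: [1.0, 8.4, 3.5]
opening: 0.136
grasp_force: 59.0
```

```bash
python3 - <<'E'
from h import *
st()
E
```

```text
t 15.45 pos [ 0.4824 -0.0584  0.0883] tool y yaw 53.11 z [ 0.001  0.002 -1.   ] F [1.04 8.39 3.49] T [ 1.155 -0.199 -0.132] open 0.136 gf 59.0 q [-0.37  0.17  1.94  0.    1.04 -1.29] tip 0.019
```

Emit:
send_rows:
  dr:
    - [0,0,0.3]
    - [0,0,0.6]
    - [0,0,0.9]
    - [0,0,1.2]
    - [0,0,1.5]
    - [0,0,1.5]
    - [0,0,1.5]
    - [0,0,1.5]
  xyz:
    - [0.06,0.08,0]
    - [0.06,0.08,0]
    - [0.06,0.08,0]
    - [0.06,0.08,0]
    - [0.06,0.08,0]
    - [0.06,0.08,0]
    - [0.06,0.08,0]
    - [0.06,0.08,0]
  jaw: [5,5,5,5,5,5,5,5]

```text
time_s: 16.45
eef_pos: [0.4825, -0.0582, 0.0883]
eef_rot: [0.0, 0.39, 0.921, 0.001]
wrist_force: [2.4, 5.9, 2.7]
opening: 0.133
grasp_force: 58.9
```

```bash
python3 - <<'E'
from h import *
st()
E
```

```text
t 16.45 pos [ 0.4825 -0.0582  0.0883] tool y yaw 44.07 z [ 0.001  0.001 -1.   ] F [2.43 5.9  2.66] T [ 0.902 -0.342 -0.163] open 0.133 gf 58.9 q [-0.37  0.17  1.94  0.    1.04 -1.14] tip 0.019
```

Emit:
send_rows:
  dr:
    - [0,0,0.3]
    - [0,0,0.6]
    - [0,0,0.9]
    - [0,0,1.2]
    - [0,0,1.2]
    - [0,0,1.2]
    - [0,0,1.2]
    - [0,0,1.2]
  xyz:
    - [0,0.05,0]
    - [0,0.05,0]
    - [0,0.05,0]
    - [0,0.05,0]
    - [0,0.05,0]
    - [0,0.05,0]
    - [0,0.05,0]
    - [0,0.05,0]
  jaw: [5,5,5,5,5,5,5,5]

```text
time_s: 17.45
eef_pos: [0.4827, -0.0581, 0.0883]
eef_rot: [0.0, 0.447, 0.894, 0.0]
wrist_force: [1.3, 4.0, 4.9]
opening: 0.137
grasp_force: 59.2
```

```bash
python3 - <<'E'
from h import *
st()
E
```

```text
t 17.45 pos [ 0.4827 -0.0581  0.0883] tool y yaw 36.86 z [ 0.001  0.    -1.   ] F [1.29 4.01 4.86] T [ 0.793 -0.241 -0.09 ] open 0.137 gf 59.2 q [-0.36  0.17  1.94  0.    1.04 -1.01] tip 0.019
```

Emit:
send_rows:
  dr:
    - [0,0,0.3]
    - [0,0,0.6]
    - [0,0,0.9]
    - [0,0,1.2]
    - [0,0,1.5]
    - [0,0,1.5]
    - [0,0,1.5]
    - [0,0,1.5]
  xyz:
    - [0,0.02,0]
    - [0,0.02,0]
    - [0,0.02,0]
    - [0,0.02,0]
    - [0,0.02,0]
    - [0,0.02,0]
    - [0,0.02,0]
    - [0,0.02,0]
  jaw: [5,5,5,5,5,5,5,5]

```text
time_s: 18.45
eef_pos: [0.4829, -0.0579, 0.0883]
eef_rot: [0.0, 0.516, 0.857, 0.0]
wrist_force: [3.0, 5.1, 5.6]
opening: 0.136
grasp_force: 59.2
```

```bash
python3 - <<'E'
from h import *
st()
E
```

```text
t 18.45 pos [ 0.4829 -0.0579  0.0883] tool y yaw 27.85 z [ 0.001  0.    -1.   ] F [2.99 5.12 5.64] T [ 0.889 -0.201 -0.125] open 0.136 gf 59.2 q [-0.36  0.17  1.94  0.    1.04 -0.85] tip 0.019
```

Emit:
send_rows:
  dr:
    - [0,0,0.3]
    - [0,0,0.6]
    - [0,0,0.9]
    - [0,0,1.2]
    - [0,0,1.5]
    - [0,0,1.5]
    - [0,0,1.5]
    - [0,0,1.5]
  xyz:
    - [0,0.04,0]
    - [0,0.04,0]
    - [0,0.04,0]
    - [0,0.04,0]
    - [0,0.04,0]
    - [0,0.04,0]
    - [0,0.04,0]
    - [0,0.04,0]
  jaw: [5,5,5,5,5,5,5,5]

```text
time_s: 19.45
eef_pos: [0.4831, -0.0578, 0.0883]
eef_rot: [0.0, 0.582, 0.813, 0.0]
wrist_force: [1.5, 4.7, 5.5]
opening: 0.134
grasp_force: 59.2
```

```bash
python3 - <<'E'
from h import *
o,M=st();print(o["joint_efforts"])
E
```

```text
t 19.45 pos [ 0.4831 -0.0578  0.0883] tool y yaw 18.85 z [ 0.  0. -1.] F [1.5  4.66 5.49] T [ 0.726 -0.127 -0.094] open 0.134 gf 59.2 q [-0.36  0.17  1.94  0.    1.04 -0.69] tip 0.019
[ -2.20449708 -35.31750083 -27.30735362  -1.30103387  -0.21715659
  -0.11248944]
```

Emit:
send_rows:
  dr:
    - [0,0,0.3]
    - [0,0,0.6]
    - [0,0,0.9]
    - [0,0,1.2]
    - [0,0,1.5]
    - [0,0,1.5]
    - [0,0,1.5]
    - [0,0,1.5]
  xyz:
    - [0,0,0]
    - [0,0,0]
    - [0,0,0]
    - [0,0,0]
    - [0,0,0]
    - [0,0,0]
    - [0,0,0]
    - [0,0,0]
  jaw: [5,5,5,5,5,5,5,5]

```text
time_s: 20.45
eef_pos: [0.4833, -0.0578, 0.0883]
eef_rot: [0.0, 0.644, 0.765, 0.0]
wrist_force: [1.0, 5.1, 4.4]
opening: 0.135
grasp_force: 59.1
```

```bash
python3 - <<'E'
from h import *
o,M=st();print(o["joint_efforts"][5])
E
```

```text
t 20.45 pos [ 0.4833 -0.0578  0.0883] tool y yaw 9.85 z [ 0.001  0.    -1.   ] F [1.01 5.08 4.42] T [ 0.82  -0.261 -0.094] open 0.135 gf 59.1 q [-0.36  0.17  1.94  0.    1.04 -0.54] tip 0.019
-0.11171753983944654
```

Emit:
send_rows:
  dr:
    - [0,0,0.3]
    - [0,0,0.6]
    - [0,0,0.9]
    - [0,0,1.2]
    - [0,0,1.5]
    - [0,0,1.5]
    - [0,0,1.5]
    - [0,0,1.5]
  xyz:
    - [0,0,0]
    - [0,0,0]
    - [0,0,0]
    - [0,0,0]
    - [0,0,0]
    - [0,0,0]
    - [0,0,0]
    - [0,0,0]
  jaw: [5,5,5,5,5,5,5,5]

```text
time_s: 21.45
eef_pos: [0.4835, -0.0577, 0.0883]
eef_rot: [0.0, 0.702, 0.712, 0.001]
wrist_force: [2.6, 5.1, 3.9]
opening: 0.138
grasp_force: 59.0
```

```bash
python3 - <<'E'
from h import *
o,M=st();print(o["joint_efforts"][5])
E
```

```text
t 21.45 pos [ 0.4835 -0.0577  0.0883] tool y yaw 0.86 z [ 0.001  0.    -1.   ] F [2.57 5.15 3.91] T [ 0.856 -0.525  0.029] open 0.138 gf 59.0 q [-0.36  0.17  1.94  0.    1.04 -0.38] tip 0.019
0.01519894867669791
```

The torque has started to rise (+0.12), so the cam is touching. A smaller step next.

Emit:
send_rows:
  dr:
    - [0,0,0.1]
    - [0,0,0.2]
    - [0,0,0.3]
    - [0,0,0.4]
    - [0,0,0.5]
    - [0,0,0.5]
    - [0,0,0.5]
    - [0,0,0.5]
  xyz:
    - [0,0,0]
    - [0,0,0]
    - [0,0,0]
    - [0,0,0]
    - [0,0,0]
    - [0,0,0]
    - [0,0,0]
    - [0,0,0]
  jaw: [5,5,5,5,5,5,5,5]

```text
time_s: 22.45
eef_pos: [0.4836, -0.0577, 0.0883]
eef_rot: [0.001, 0.72, 0.694, 0.001]
wrist_force: [3.0, 5.7, 3.6]
opening: 0.137
grasp_force: 59.1
```

```bash
python3 - <<'E'
from h import *
o,M=st();print(o["joint_efforts"][5])
E
```

```text
t 22.45 pos [ 0.4836 -0.0577  0.0883] tool y yaw -2.1 z [ 0.002  0.    -1.   ] F [3.   5.74 3.59] T [ 0.904 -0.593  0.282] open 0.137 gf 59.1 q [-0.36  0.17  1.94  0.    1.03 -0.33] tip 0.019
0.269317589700222
```

This is a sure, light touch: the torque is about 0.38 N m above the free-turning level. Now I'll release the knob and lower onto the ring.

Emit:
send_rows:
  dr:
    - [0,0,0]
    - [0,0,0]
    - [0,0,0]
    - [0,0,0]
    - [0,0,0]
    - [0,0,0]
    - [0,0,0]
    - [0,0,0]
  xyz:
    - [0,0,0]
    - [0,0,0]
    - [0,0,0]
    - [0,0,0]
    - [0,0,0]
    - [0,0,0]
    - [0,0,0]
    - [0,0,0]
  jaw: [20,50,75,100,100,100,100,100]

```text
time_s: 23.45
eef_pos: [0.4829, -0.0578, 0.0881]
eef_rot: [0.0, 0.72, 0.694, 0.0]
wrist_force: [-0.6, 0.7, -0.2]
opening: 0.999
grasp_force: 0.0
```

Emit:
send_rows:
  dr:
    - [0,0,0]
    - [0,0,0]
    - [0,0,0]
    - [0,0,0]
    - [0,0,0]
    - [0,0,0]
    - [0,0,0]
    - [0,0,0]
  xyz:
    - [0.05,0,0.5]
    - [0.05,0,1]
    - [0.05,0,1.5]
    - [0.05,0,2]
    - [0.05,0,2.5]
    - [0.05,0,3]
    - [0.05,0,3.3]
    - [0.05,0,3.3]
  jaw: [100,100,100,100,100,100,100,100]

```text
time_s: 24.45
eef_pos: [0.4827, -0.0573, 0.0548]
eef_rot: [-0.0, 0.72, 0.694, -0.0]
wrist_force: [0.0, 0.4, -0.1]
opening: 1.001
grasp_force: 0.0
```

```bash
python3 - <<'E'
from h import *
st();cv2.imwrite("pics/w7.png",ctrl.camera("wrist")[:,:,::-1])
E
```

```text
t 24.45 pos [ 0.4827 -0.0573  0.0548] tool y yaw -2.05 z [-0.001  0.    -1.   ] F [ 0.03  0.42 -0.1 ] T [-0.012  0.03  -0.001] open 1.001 gf 0.0 q [-0.36  0.23  1.95 -0.    0.96 -0.33] tip 0.019
```

View pics/w7.png

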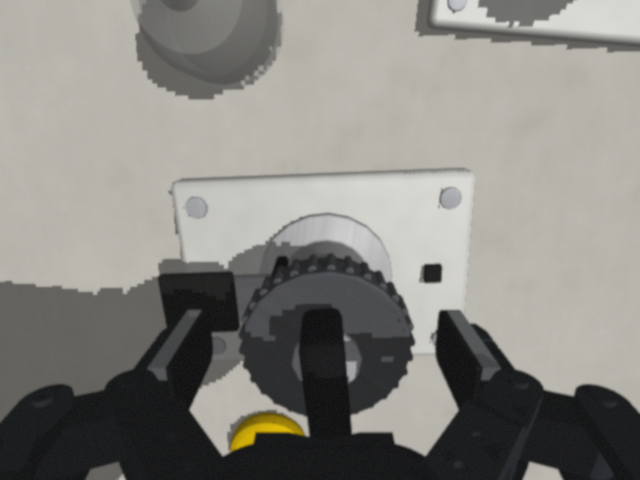

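The ring is at (241–413, centre 327,338) between the pads at (212,438), with the knob free between them. I'll apply a small x correction and close.

Emit:
send_rows:
  dr:
    - [0,0,0]
    - [0,0,0]
    - [0,0,0]
    - [0,0,0]
    - [0,0,0]
    - [0,0,0]
    - [0,0,0]
    - [0,0,0]
  xyz:
    - [-0.17,0.05,0]
    - [-0.17,0.05,0]
    - [-0.17,0.05,0]
    - [-0.17,0.05,0]
    - [-0.17,0.05,0]
    - [-0.17,0.05,0]
    - [-0.17,0.05,0]
    - [-0.17,0.05,0]
  jaw: [100,85,75,65,60,60,55,55]

```text
time_s: 25.5
eef_pos: [0.4837, -0.0591, 0.0558]
eef_rot: [0.0, 0.72, 0.694, 0.0]
wrist_force: [-2.0, 0.9, 5.3]
opening: 0.693
grasp_force: 63.4
```

Emit:
send_rows:
  dr:
    - [0,0,0.7]
    - [0,0,1.4]
    - [0,0,2.1]
    - [0,0,2.8]
    - [0,0,3.5]
    - [0,0,4]
    - [0,0,4.5]
    - [0,0,5]
  xyz:
    - [0,0,0]
    - [0,0,0]
    - [0,0,0]
    - [0,0,0]
    - [0,0,0]
    - [0,0,0]
    - [0,0,0]
    - [0,0,0]
  jaw: [55,55,55,55,55,55,55,55]

```text
time_s: 26.5
eef_pos: [0.4837, -0.0591, 0.0558]
eef_rot: [0.0, 0.875, 0.484, 0.0]
wrist_force: [-2.1, 0.5, 6.3]
opening: 0.693
grasp_force: 63.5
```

```bash
python3 - <<'E'
from h import *
o,M=st();print(o["joint_efforts"][5])
E
```

```text
t 26.50 pos [ 0.4837 -0.0591  0.0558] tool y yaw -32.13 z [ 0.001 -0.    -1.   ] F [-2.07  0.46  6.26] T [0.013 0.211 0.066] open 0.693 gf 63.5 q [-0.37  0.23  1.95 -0.    0.96  0.2 ] tip 0.019
-0.5073322355747223
```

Emit:
send_rows:
  dr:
    - [0,0,0.25]
    - [0,0,0.5]
    - [0,0,0.75]
    - [0,0,1]
    - [0,0,1.25]
    - [0,0,1.5]
    - [0,0,1.75]
    - [0,0,2]
  xyz:
    - [0,0,0]
    - [0,0,0]
    - [0,0,0]
    - [0,0,0]
    - [0,0,0]
    - [0,0,0]
    - [0,0,0]
    - [0,0,0]
  jaw: [55,55,55,55,55,55,55,55]

```text
time_s: 27.5
eef_pos: [0.4837, -0.0591, 0.0558]
eef_rot: [0.0, 0.921, 0.39, 0.0]
wrist_force: [-1.6, 0.5, 5.2]
opening: 0.69
grasp_force: 63.5
```

```bash
python3 - <<'E'
from h import *
o,M=st();print(o["joint_efforts"][5])
E
```

```text
t 27.50 pos [ 0.4837 -0.0591  0.0558] tool y yaw -44.08 z [ 0.001 -0.    -1.   ] F [-1.63  0.49  5.17] T [0.047 0.221 0.053] open 0.69 gf 63.5 q [-0.37  0.23  1.95 -0.    0.96  0.4 ] tip 0.019
-0.23368075489997864
```

Emit:
send_rows:
  dr:
    - [0,0,0.25]
    - [0,0,0.5]
    - [0,0,0.75]
    - [0,0,1]
    - [0,0,1.25]
    - [0,0,1.5]
    - [0,0,1.75]
    - [0,0,2]
  xyz:
    - [0,0,0]
    - [0,0,0]
    - [0,0,0]
    - [0,0,0]
    - [0,0,0]
    - [0,0,0]
    - [0,0,0]
    - [0,0,0]
  jaw: [55,55,55,55,55,55,55,55]

```text
time_s: 28.5
eef_pos: [0.4837, -0.0591, 0.0558]
eef_rot: [0.0, 0.956, 0.292, 0.0]
wrist_force: [-1.9, 0.6, 5.7]
opening: 0.694
grasp_force: 63.5
```

```bash
python3 - <<'E'
from h import *
o,M=st();print(o["joint_efforts"][5])
E
```

```text
t 28.50 pos [ 0.4837 -0.0591  0.0558] tool y yaw -56.07 z [ 0.001 -0.    -1.   ] F [-1.93  0.65  5.74] T [0.071 0.275 0.116] open 0.694 gf 63.5 q [-0.37  0.23  1.95 -0.    0.96  0.61] tip 0.019
-0.16135765705257654
```

Emit:
send_rows:
  dr:
    - [0,0,0.25]
    - [0,0,0.5]
    - [0,0,0.75]
    - [0,0,1]
    - [0,0,1.25]
    - [0,0,1.5]
    - [0,0,1.75]
    - [0,0,2]
  xyz:
    - [0,0,0]
    - [0,0,0]
    - [0,0,0]
    - [0,0,0]
    - [0,0,0]
    - [0,0,0]
    - [0,0,0]
    - [0,0,0]
  jaw: [55,55,55,55,55,55,55,55]

```text
time_s: 29.5
eef_pos: [0.4836, -0.0591, 0.0559]
eef_rot: [0.0, 0.982, 0.19, 0.0]
wrist_force: [-2.5, 0.1, 7.1]
opening: 0.695
grasp_force: 63.7
```

```bash
python3 - <<'E'
from h import *
o,M=st();print(o["joint_efforts"][5])
E
```

```text
t 29.50 pos [ 0.4836 -0.0591  0.0559] tool y yaw -68.05 z [ 0. -0. -1.] F [-2.54  0.08  7.14] T [0.055 0.32  0.292] open 0.695 gf 63.7 q [-0.37  0.23  1.95 -0.    0.97  0.82] tip 0.019
0.020453135948628187
```

Emit:
send_rows:
  dr:
    - [0,0,0.2]
    - [0,0,0.4]
    - [0,0,0.6]
    - [0,0,0.8]
    - [0,0,1.0]
    - [0,0,1.2]
    - [0,0,1.4]
    - [0,0,1.5]
  xyz:
    - [0,0,0]
    - [0,0,0]
    - [0,0,0]
    - [0,0,0]
    - [0,0,0]
    - [0,0,0]
    - [0,0,0]
    - [0,0,0]
  jaw: [55,55,55,55,55,55,55,55]

```text
time_s: 30.5
eef_pos: [0.4836, -0.0591, 0.0559]
eef_rot: [0.0, 0.994, 0.113, 0.0]
wrist_force: [-2.7, 1.2, 7.5]
opening: 0.693
grasp_force: 63.7
```

```bash
python3 - <<'E'
from h import *
o,M=st();print(o["joint_efforts"][5])
E
```

```text
t 30.50 pos [ 0.4836 -0.0591  0.0559] tool y yaw -77.03 z [ 0. -0. -1.] F [-2.69  1.23  7.46] T [0.202 0.384 0.329] open 0.693 gf 63.7 q [-0.37  0.23  1.95 -0.    0.97  0.98] tip 0.019
0.23405352607369423
```

Emit:
send_rows:
  dr:
    - [0,0,0]
    - [0,0,0]
    - [0,0,0.1]
    - [0,0,0.2]
    - [0,0,0.4]
    - [0,0,0.6]
    - [0,0,0.8]
    - [0,0,1]
  xyz:
    - [0,0,0]
    - [0,0,0]
    - [0,0,0]
    - [0,0,0]
    - [0,0,0]
    - [0,0,0]
    - [0,0,0]
    - [0,0,0]
  jaw: [55,55,55,55,55,55,55,55]

```text
time_s: 31.5
eef_pos: [0.4836, -0.0591, 0.0559]
eef_rot: [0.0, 0.998, 0.061, 0.0]
wrist_force: [-2.9, 0.9, 7.7]
opening: 0.692
grasp_force: 63.7
```

```bash
python3 - <<'E'
from h import *
o,M=st();print(o["joint_efforts"][5])
E
```

```text
t 31.50 pos [ 0.4836 -0.0591  0.0559] tool y yaw -83.02 z [ 0. -0. -1.] F [-2.91  0.92  7.67] T [0.343 0.415 0.444] open 0.692 gf 63.7 q [-0.37  0.23  1.95 -0.    0.97  1.08] tip 0.019
0.18516237381845713
```

Emit:
send_rows:
  dr:
    - [0,0,0]
    - [0,0,0]
    - [0,0,0]
    - [0,0,0]
    - [0,0,0.1]
    - [0,0,0.3]
    - [0,0,0.5]
    - [0,0,0.7]
  xyz:
    - [0,0,0]
    - [0,0,0]
    - [0,0,0]
    - [0,0,0]
    - [0,0,0]
    - [0,0,0]
    - [0,0,0]
    - [0,0,0]
  jaw: [55,55,55,55,55,55,55,55]

```text
time_s: 32.5
eef_pos: [0.4836, -0.0591, 0.056]
eef_rot: [0.0, 1.0, 0.024, 0.0]
wrist_force: [-3.1, 1.0, 7.9]
opening: 0.694
grasp_force: 63.8
```

```bash
python3 - <<'E'
from h import *
o,M=st();print(o["joint_efforts"][5])
E
```

```text
t 32.50 pos [ 0.4836 -0.0591  0.056 ] tool y yaw -87.25 z [ 0. -0. -1.] F [-3.14  1.02  7.9 ] T [0.363 0.399 0.266] open 0.694 gf 63.8 q [-0.37  0.23  1.95 -0.    0.97  1.16] tip 0.019
0.03310437547042966
```

Emit:
send_rows:
  dr:
    - [0,0,0]
    - [0,0,0]
    - [0,0,0]
    - [0,0,0]
    - [0,0,0]
    - [0,0,0]
    - [0,0,0.1]
    - [0,0,0.3]
  xyz:
    - [0,0,0]
    - [0,0,0]
    - [0,0,0]
    - [0,0,0]
    - [0,0,0]
    - [0,0,0]
    - [0,0,0]
    - [0,0,0]
  jaw: [55,55,55,55,55,55,55,55]

```text
time_s: 33.5
eef_pos: [0.4836, -0.059, 0.056]
eef_rot: [0.0, 1.0, 0.009, 0.0]
wrist_force: [-3.6, 1.0, 8.9]
opening: 0.694
grasp_force: 63.8
```

```bash
python3 - <<'E'
from h import *
o,M=st();print(o["joint_efforts"][5],o["dq"][5])
ctrl.camera("wrist");o,M=st();print(o["joint_efforts"][5],o["dq"][5])
E
```

```text
t 33.50 pos [ 0.4836 -0.059   0.056 ] tool y yaw -89.02 z [ 0. -0. -1.] F [-3.59  1.    8.87] T [0.483 0.364 0.461] open 0.694 gf 63.8 q [-0.37  0.23  1.95 -0.    0.97  1.19] tip 0.019
0.21491463761776686 0.16747571954324722
t 33.55 pos [ 0.4836 -0.0591  0.056 ] tool y yaw -89.07 z [ 0. -0. -1.] F [-3.75  0.2   8.47] T [0.429 0.44  0.428] open 0.694 gf 63.7 q [-0.37  0.23  1.95 -0.    0.97  1.19] tip 0.019
0.3309059143066406 -0.028827291697577282
```

Emit:
send_rows:
  dr:
    - [0,0,0]
    - [0,0,0]
    - [0,0,0]
    - [0,0,0]
    - [0,0,0.1]
    - [0,0,0.3]
    - [0,0,0.5]
    - [0,0,0.7]
  xyz:
    - [0,0,0]
    - [0,0,0]
    - [0,0,0]
    - [0,0,0]
    - [0,0,0]
    - [0,0,0]
    - [0,0,0]
    - [0,0,0]
  jaw: [55,55,55,55,55,55,55,55]

```text
time_s: 34.55
eef_pos: [0.4836, -0.059, 0.056]
eef_rot: [0.0, 1.0, -0.028, 0.0]
wrist_force: [-3.4, 0.7, 9.2]
opening: 0.687
grasp_force: 63.8
```

```bash
python3 - <<'E'
from h import *
for i in range(4):
    o=ctrl.get_obs();print(np.round([o["time_s"],o["torque"][2],o["joint_efforts"][5],o["dq"][5],o["q"][5]],3));im=ctrl.camera("wrist")[:,:,::-1]
cv2.imwrite("pics/w8.png",im)
a=cv2.imread("pics/w7.png",0);b=np.ascontiguousarray(im);b=cv2.cvtColor(b,6)
# where is the small light mark near (388,358) of w7 now?
t=a[348:368,376:400];m=cv2.matchTemplate(b[240:420,230:425],t,cv2.TM_CCOEFF_NORMED)
for _ in range(4):
    _,v,_,l=cv2.minMaxLoc(m);print(round(v,2),l[0]+230+12,l[1]+240+10);cv2.circle(m,l,6,-1,-1)
E
```

```text
[34.55   0.392  0.215  0.165  1.262]
[ 3.460e+01  3.320e-01  2.950e-01 -3.000e-02  1.262e+00]
[ 3.465e+01  3.270e-01  4.780e-01 -1.200e-02  1.261e+00]
[ 3.470e+01  2.760e-01  3.720e-01 -2.000e-03  1.261e+00]
0.53 403 379
0.53 344 334
0.51 248 379
0.46 300 386
```

```bash
python3 - <<'E'
from h import *
A=np.array([.4833,-.0590])
c=ctrl.calibration("wrist");o=ctrl.get_obs();q=o["eef_rot"]
M=Ro.from_quat([q[1],q[2],q[3],q[0]]).as_matrix();X=np.eye(4);X[:3,:3]=M;X[:3,3]=o["eef_pos"]
TC=np.linalg.inv(X)@c["world_from_camera"]   # camera in tool
def cam(pos,yaw):
    a=np.radians(yaw);Y=np.eye(4);Y[:3,:3]=np.stack([[-np.sin(a),np.cos(a),0],[np.cos(a),np.sin(a),0],[0,0,-1]],1);Y[:3,3]=pos
    return dict(camera_matrix=c["camera_matrix"],world_from_camera=Y@TC)
C={"w2":cam([.4821,-.0602,.0753],69.96),"w7":cam([.4827,-.0573,.0548],-2.05),"w4":cam([.4815,-.0603,.0647],69.96),"w5":cam([.4805,-.0606,.0553],116.22),"w8":c}
for n,u,v in(("w2",350,270),("w7",388,358)):
    p=ray(C[n],u,v,.081)[:2]-A;print(n,"r",np.hypot(*p)*1e3,"ang",np.degrees(np.arctan2(p[1],p[0])))
rows=[]
for n in("w4","w2","w5","w7","w8"):
    g=cv2.imread(f"pics/{n}.png",0).astype(np.float32)
    th=np.radians(np.arange(0,360,1));rr=np.arange(16,30,.5)/1e3
    P=np.array([[proj(C[n],[A[0]+r*np.cos(t),A[1]+r*np.sin(t),.081]) for t in th] for r in rr],np.float32)
    U=cv2.remap(g,P[...,0],P[...,1],1);rows.append(U)
    h=U-cv2.medianBlur(U.astype(np.uint8),15).astype(np.float32)
    h=cv2.GaussianBlur(h,(5,5),0)
    L=[]
    for _ in range(5):
        _,v,_,l=cv2.minMaxLoc(h);L.append((round(v),l[0],rr[l[1]]*1e3));cv2.circle(h,l,8,-99,-1)
    print(n,L)
np.save("pol.npy",np.array(rows))
E
```

```text
w2 r 22.346320811050244 ang 135.4280443901802
w7 r 23.413929993625924 ang -12.64723343516004
w4 [(69, 15, np.float64(16.0)), (42, 113, np.float64(28.0)), (40, 101, np.float64(26.5)), (34, 145, np.float64(21.0)), (31, 27, np.float64(16.0))]
w2 [(59, 14, np.float64(16.0)), (43, 134, np.float64(22.0)), (26, 48, np.float64(26.0)), (26, 226, np.float64(28.0)), (22, 60, np.float64(16.0))]
w5 [(49, 149, np.float64(20.5)), (43, 220, np.float64(17.5)), (35, 336, np.float64(20.5)), (27, 44, np.float64(29.5)), (27, 240, np.float64(20.5))]
w7 [(77, 303, np.float64(16.0)), (53, 199, np.float64(29.5)), (35, 185, np.float64(29.5)), (31, 346, np.float64(22.5)), (31, 312, np.float64(16.0))]
w8 [(55, 108, np.float64(29.5)), (41, 118, np.float64(29.5)), (19, 88, np.float64(23.5)), (14, 262, np.float64(24.5)), (13, 89, np.float64(19.5))]
```

Emit:
send_rows:
  dr:
    - [0,0,0.1]
    - [0,0,0.2]
    - [0,0,0.3]
    - [0,0,0.4]
    - [0,0,0.5]
    - [0,0,0.5]
    - [0,0,0.5]
    - [0,0,0.5]
  xyz:
    - [0,0,0]
    - [0,0,0]
    - [0,0,0]
    - [0,0,0]
    - [0,0,0]
    - [0,0,0]
    - [0,0,0]
    - [0,0,0]
  jaw: [55,55,55,55,55,55,55,55]

```text
time_s: 35.75
eef_pos: [0.4836, -0.0591, 0.0561]
eef_rot: [0.0, 0.999, -0.055, 0.0]
wrist_force: [-3.6, 0.4, 9.0]
opening: 0.694
grasp_force: 63.8
```

```bash
python3 - <<'E'
from h import *
o=ctrl.get_obs();print(np.round([o["time_s"],o["torque"][2],o["joint_efforts"][5],o["q"][5]],3));im=ctrl.camera("wrist")[:,:,::-1].copy()
cv2.imwrite("pics/w9.png",im)
a=cv2.imread("pics/w8.png",0);b=cv2.cvtColor(im,6)
for x,y,w,h in((290,255,70,22),(280,255,40,25),(330,255,40,25),(255,270,30,40),(370,270,30,40),(300,300,50,60)):
    t=a[y:y+h,x:x+w];m=cv2.matchTemplate(b[y-10:y+h+10,x-12:x+w+12],t,cv2.TM_CCOEFF_NORMED);_,v,_,l=cv2.minMaxLoc(m);print((x,y),"shift",l[0]-12,l[1]-10,round(v,2),t.std())
E
```

```text
[ 3.575e+01 -1.900e-02 -5.400e-02  1.314e+00]
(290, 255) shift 0 0 0.98 12.540070014247114
(280, 255) shift 0 0 0.99 22.443870967371026
(330, 255) shift 1 0 0.96 19.675238854966917
(255, 270) shift 0 0 0.99 27.69393430378252
(370, 270) shift 1 0 0.95 30.964883290951093
(300, 300) shift -1 0 0.99 45.90116698589118
```

```bash
python3 - <<'E'
from h import *
c=ctrl.calibration("wrist");o,M=st()
X=np.eye(4);X[:3,:3]=M;X[:3,3]=o["eef_pos"];TC=np.linalg.inv(X)@c["world_from_camera"]
a=np.radians(-2.05);Y=np.eye(4);Y[:3,:3]=np.stack([[-np.sin(a),np.cos(a),0],[np.cos(a),np.sin(a),0],[0,0,-1]],1);Y[:3,3]=[.4827,-.0573,.0548]
C={"w7":dict(camera_matrix=c["camera_matrix"],world_from_camera=Y@TC),"w8":c,"w9":c}
yy,xx=np.mgrid[-30:31,-30:31]/1e3
for n in C:
    g=cv2.imread(f"pics/{n}.png",0).astype(np.float32)
    # rectify the knob-top plane to world, 0.5 mm/px, x right, y up
    P=np.array([[proj(C[n],[.4833+i*5e-4,-.059+j*5e-4,.110]) for i in range(-60,61)] for j in range(60,-61,-1)],np.float32)
    R=cv2.remap(g,P[...,0],P[...,1],1);cv2.imwrite(f"pics/rect_{n}.png",R)
    for t in(28,36):
        k=(R<t).astype(np.uint8);k=cv2.morphologyEx(k,cv2.MORPH_OPEN,np.ones((5,5)))
        nl,lab,s,_=cv2.connectedComponentsWithStats(k);l=lab[60,60]
        if l: 
            r=cv2.minAreaRect(cv2.findContours((lab==l).astype(np.uint8),0,2)[0][0]);print(n,t,np.round(r[0],1),np.round(r[1],1),round(r[2],1))
    print('\n'.join(''.join('#' if v<28 else '+' if v<42 else '.' for v in row[::3]) for row in R[::5]))
E
```

```text
t 35.80 pos [ 0.4836 -0.0592  0.0561] tool y yaw -96.25 z [ 0. -0. -1.] F [-4.13  0.37  8.81] T [ 0.32   0.442 -0.005] open 0.691 gf 63.8 q [-0.37  0.23  1.95  0.    0.97  1.31] tip 0.019
w7 28 [60. 78.] [ 84. 120.] 90.0
w7 36 [60. 60.] [120. 120.] 90.0
######...........+######.................
######...........#######.................
#................#######.................
#...............+#######.................
#................####+##.................
................+#+++++#+................
.................#+++++++................
.................#+++++++................
.................####+###................
................+########................
................+########................
.................########................
.................########+...............
.................########................
.................+#######................
..................#######................
.......####+##+...#######................
.......##########################+.......
...###############################+......
######################################...
######
[... 1853 characters left out ...]
######...++######+++########........
##########....+++#####+++########........
##########+...######+#+++########........
###########...######+++++########........
###########...#######++++########........
###########...#######++++########........
###########...+++#####+#+#########.......
###########.......####+++#########.......
###########.......###+++##########.......
########..........##########++...........
######++...................+.............
#####++++++++...........#####+.......+.+.
#####++++++++++#++################+......
#####++++++++++++++#######...+...........[ WARN:0@0.838] global loadsave.cpp:1063 imwrite_ Unsupported depth image for selected encoder is fallbacked to CV_8U.
```

Emit:
send_rows:
  dr:
    - [0,0,0]
    - [0,0,0]
    - [0,0,0]
    - [0,0,0]
    - [0,0,0]
    - [0,0,0]
    - [0,0,0.1]
    - [0,0,0.3]
  xyz:
    - [0,0,0]
    - [0,0,0]
    - [0,0,0]
    - [0,0,0]
    - [0,0,0]
    - [0,0,0]
    - [0,0,0]
    - [0,0,0]
  jaw: [55,55,55,55,55,55,55,55]

```text
time_s: 36.8
eef_pos: [0.4835, -0.0591, 0.0561]
eef_rot: [0.0, 0.998, -0.07, 0.0]
wrist_force: [-3.7, 0.7, 9.4]
opening: 0.691
grasp_force: 63.9
```

```bash
python3 - <<'E'
from h import *
for i in range(3):
    o=ctrl.get_obs();print(np.round([o["time_s"],o["torque"][2],o["joint_efforts"][5],o["dq"][5],o["q"][5]],3));im=ctrl.camera("wrist")[:,:,::-1].copy()
cv2.imwrite("pics/w10.png",im);b=cv2.cvtColor(im,6)
for n in("w8","w9"):
  a=cv2.imread(f"pics/{n}.png",0)
  a,bb=[cv2.resize(z,None,fx=4,fy=4,interpolation=cv2.INTER_CUBIC) for z in(a,b)]
  for x,y,w,h in((290,255,70,22),(280,255,40,25),(330,255,40,25),(205,300,25,40)):
    x,y,w,h=4*x,4*y,4*w,4*h
    t=a[y:y+h,x:x+w];m=cv2.matchTemplate(bb[y-20:y+h+20,x-40:x+w+40],t,cv2.TM_CCOEFF_NORMED);_,v,_,l=cv2.minMaxLoc(m);print(n,"shift px",(l[0]-40)/4,(l[1]-20)/4,round(v,2))
E
```

```text
[3.680e+01 2.660e-01 2.100e-02 1.660e-01 1.345e+00]
[ 3.685e+01  2.210e-01  1.360e-01 -2.900e-02  1.346e+00]
[ 3.690e+01  1.550e-01  3.280e-01 -1.300e-02  1.345e+00]
w8 shift px -0.25 0.0 0.98
w8 shift px -0.25 0.0 0.99
w8 shift px 0.75 -0.25 0.93
w8 shift px 0.0 0.0 1.0
w9 shift px 0.0 0.0 0.99
w9 shift px 0.0 0.0 1.0
w9 shift px 0.0 -0.25 0.98
w9 shift px 0.0 0.0 1.0
```

The ring follows the fingers without slipping, and short moves read low because the friction hasn't built up yet. The earlier steady readings imply more torque than shown, so I'll back off and retighten in one steady sweep for a reliable value.

Emit:
send_rows:
  dr:
    - [0,0,-0.6]
    - [0,0,-1.2]
    - [0,0,-1.8]
    - [0,0,-2.4]
    - [0,0,-3]
    - [0,0,-3.6]
    - [0,0,-4.2]
    - [0,0,-4.3]
  xyz:
    - [0,0,0]
    - [0,0,0]
    - [0,0,0]
    - [0,0,0]
    - [0,0,0]
    - [0,0,0]
    - [0,0,0]
    - [0,0,0]
  jaw: [55,55,55,55,55,55,55,55]

```text
time_s: 37.95
eef_pos: [0.4836, -0.0592, 0.0559]
eef_rot: [0.0, 0.988, 0.155, 0.0]
wrist_force: [-1.7, -0.3, 7.0]
opening: 0.69
grasp_force: 63.7
```

```bash
python3 - <<'E'
from h import *
o,M=st();print(o["joint_efforts"][5])
E
```

```text
t 37.95 pos [ 0.4836 -0.0592  0.0559] tool y yaw -72.17 z [ 0.001 -0.    -1.   ] F [-1.7  -0.28  7.03] T [0.133 0.346 0.062] open 0.69 gf 63.7 q [-0.37  0.23  1.95 -0.    0.97  0.89] tip 0.019
-0.06297438405454159
```

Emit:
send_rows:
  dr:
    - [0,0,0.25]
    - [0,0,0.5]
    - [0,0,0.75]
    - [0,0,1]
    - [0,0,1.25]
    - [0,0,1.5]
    - [0,0,1.75]
    - [0,0,2]
  xyz:
    - [0,0,0]
    - [0,0,0]
    - [0,0,0]
    - [0,0,0]
    - [0,0,0]
    - [0,0,0]
    - [0,0,0]
    - [0,0,0]
  jaw: [55,55,55,55,55,55,55,55]

```text
time_s: 38.95
eef_pos: [0.4836, -0.0591, 0.056]
eef_rot: [0.0, 0.999, 0.05, 0.0]
wrist_force: [-3.9, 0.9, 7.2]
opening: 0.692
grasp_force: 63.7
```

```bash
python3 - <<'E'
from h import *
o,M=st();print(o["joint_efforts"][5])
E
```

```text
t 38.95 pos [ 0.4836 -0.0591  0.056 ] tool y yaw -84.23 z [ 0. -0. -1.] F [-3.87  0.86  7.15] T [0.323 0.406 0.384] open 0.692 gf 63.7 q [-0.37  0.23  1.95 -0.    0.97  1.1 ] tip 0.019
0.10723413666710258
```

```bash
cat >> h.py <<'E'
def teeth(n0,n1):
    a,b=[cv2.resize(cv2.imread(f"pics/{n}.png",0),None,fx=4,fy=4,interpolation=2) for n in(n0,n1)]
    for x,y,w,h in((290,255,70,22),(280,255,40,25),(330,255,40,25),(205,300,25,40)):
        x,y,w,h=4*x,4*y,4*w,4*h
        m=cv2.matchTemplate(b[y-20:y+h+20,x-40:x+w+40],a[y:y+h,x:x+w],cv2.TM_CCOEFF_NORMED);_,v,_,l=cv2.minMaxLoc(m);print(n0,n1,"shift px",(l[0]-40)/4,(l[1]-20)/4,round(v,2))
E
python3 - <<'E'
from h import *
cv2.imwrite("pics/w11.png",ctrl.camera("wrist")[:,:,::-1]);teeth("w10","w11");teeth("w8","w11")
o,M=st();print(o["joint_efforts"][5])
E
```

```text
w10 w11 shift px 0.0 0.25 0.99
w10 w11 shift px 0.0 0.25 0.99
w10 w11 shift px -1.0 0.25 0.91
w10 w11 shift px 0.0 0.0 1.0
w8 w11 shift px 0.0 0.25 0.98
w8 w11 shift px 0.0 0.0 0.99
w8 w11 shift px -0.25 0.25 0.98
w8 w11 shift px 0.0 0.0 1.0
t 39.00 pos [ 0.4836 -0.0591  0.056 ] tool y yaw -84.31 z [ 0. -0. -1.] F [-3.7   0.69  8.18] T [0.355 0.358 0.236] open 0.694 gf 63.7 q [-0.37  0.23  1.95 -0.    0.97  1.11] tip 0.019
0.186356445774436
```

Emit:
send_rows:
  dr:
    - [0,0,0]
    - [0,0,0]
    - [0,0,0]
    - [0,0,0.2]
    - [0,0,0.4]
    - [0,0,0.6]
    - [0,0,0.8]
    - [0,0,1]
  xyz:
    - [0,0,0]
    - [0,0,0]
    - [0,0,0]
    - [0,0,0]
    - [0,0,0]
    - [0,0,0]
    - [0,0,0]
    - [0,0,0]
  jaw: [55,55,55,55,55,55,55,55]

```text
time_s: 40.0
eef_pos: [0.4836, -0.0591, 0.056]
eef_rot: [0.0, 1.0, -0.002, 0.0]
wrist_force: [-2.9, 0.1, 9.1]
opening: 0.691
grasp_force: 63.8
```

```bash
python3 - <<'E'
from h import *
o,M=st();print(o["joint_efforts"][5])
cv2.imwrite("pics/w12.png",ctrl.camera("wrist")[:,:,::-1]);teeth("w11","w12")
E
```

```text
t 40.00 pos [ 0.4836 -0.0591  0.056 ] tool y yaw -90.22 z [ 0. -0. -1.] F [-2.86  0.11  9.09] T [0.46  0.391 0.406] open 0.691 gf 63.8 q [-0.37  0.23  1.95 -0.    0.97  1.21] tip 0.019
0.16142323147505522
w11 w12 shift px 0.0 0.0 0.99
w11 w12 shift px 0.0 0.0 0.99
w11 w12 shift px 0.25 0.0 0.99
w11 w12 shift px 0.0 0.0 1.0
```

Emit:
send_rows:
  dr:
    - [0,0,-0.7]
    - [0,0,-1.4]
    - [0,0,-2.1]
    - [0,0,-2.8]
    - [0,0,-3.5]
    - [0,0,-4.2]
    - [0,0,-4.7]
    - [0,0,-4.7]
  xyz:
    - [0,0,0]
    - [0,0,0]
    - [0,0,0]
    - [0,0,0]
    - [0,0,0]
    - [0,0,0]
    - [0,0,0]
    - [0,0,0]
  jaw: [55,55,55,55,55,55,55,55]

```text
time_s: 41.05
eef_pos: [0.4837, -0.0592, 0.0558]
eef_rot: [0.0, 0.97, 0.242, 0.0]
wrist_force: [-1.8, 0.9, 6.2]
opening: 0.691
grasp_force: 63.5
```

Emit:
send_rows:
  dr:
    - [0,0,0]
    - [0,0,0]
    - [0,0,0]
    - [0,0,0.2]
    - [0,0,0.9]
    - [0,0,1.8]
    - [0,0,2.7]
    - [0,0,3.6]
  xyz:
    - [0,0,0]
    - [0,0,0]
    - [0,0,0]
    - [0,0,0]
    - [0,0,0]
    - [0,0,0]
    - [0,0,0]
    - [0,0,0]
  jaw: [55,55,55,55,55,55,55,55]

```text
time_s: 42.05
eef_pos: [0.4836, -0.0591, 0.056]
eef_rot: [0.0, 0.999, 0.054, 0.0]
wrist_force: [-3.0, -0.1, 8.8]
opening: 0.697
grasp_force: 63.7
```

```bash
python3 - <<'E'
from h import *
for i in range(5):
    o=ctrl.get_obs();print(np.round([o["time_s"],o["torque"][2],o["joint_efforts"][5],o["dq"][5],o["q"][5]],3));im=ctrl.camera("wrist")[:,:,::-1]
cv2.imwrite("pics/w13.png",im);teeth("w12","w13");st()
E
```

```text
[42.05   0.429 -0.557  0.749  1.096]
[ 4.210e+01  2.500e-02 -1.680e-01 -1.290e-01  1.101e+00]
[ 4.215e+01  2.700e-02  6.670e-01 -5.500e-02  1.096e+00]
[ 4.220e+01 -6.400e-02  1.780e-01 -1.400e-02  1.094e+00]
[ 4.225e+01  1.300e-02  1.400e-02 -2.000e-03  1.094e+00]
w12 w13 shift px 0.0 0.0 0.99
w12 w13 shift px -0.25 0.0 0.99
w12 w13 shift px -0.25 0.0 0.99
w12 w13 shift px 0.0 0.0 1.0
t 42.30 pos [ 0.4836 -0.0591  0.056 ] tool y yaw -83.64 z [ 0.001 -0.    -1.   ] F [-3.2   0.49  8.7 ] T [ 0.156  0.388 -0.072] open 0.692 gf 63.7 q [-0.37  0.23  1.95 -0.    0.97  1.09] tip 0.019
```

Reading in fast motion is 0.43 N m here, which agrees with the slow sweep. A little further will bring it to about 0.5.

Emit:
send_rows:
  dr:
    - [0,0,0]
    - [0,0,0]
    - [0,0,0]
    - [0,0,0.1]
    - [0,0,0.4]
    - [0,0,0.7]
    - [0,0,1.0]
    - [0,0,1.3]
  xyz:
    - [0,0,0]
    - [0,0,0]
    - [0,0,0]
    - [0,0,0]
    - [0,0,0]
    - [0,0,0]
    - [0,0,0]
    - [0,0,0]
  jaw: [55,55,55,55,55,55,55,55]

```text
time_s: 43.3
eef_pos: [0.4836, -0.0591, 0.056]
eef_rot: [0.0, 1.0, -0.013, 0.0]
wrist_force: [-4.0, 0.5, 8.6]
opening: 0.698
grasp_force: 63.8
```

```bash
python3 - <<'E'
from h import *
for i in range(3):
    o=ctrl.get_obs();print(np.round([o["time_s"],o["torque"][2],o["joint_efforts"][5],o["dq"][5],o["q"][5]],3));im=ctrl.camera("wrist")[:,:,::-1]
E
```

```text
[43.3    0.383  0.098  0.25   1.23 ]
[ 4.335e+01  1.720e-01  8.700e-02 -4.000e-02  1.232e+00]
[ 4.34e+01  1.50e-01  3.54e-01 -1.80e-02  1.23e+00]
```

The highest reading is 0.46 N m and the rise by angle agrees with the aimed range. Releasing and retreating.

Emit:
send_rows:
  dr:
    - [0,0,0]
    - [0,0,0]
    - [0,0,0]
    - [0,0,0]
    - [0,0,0]
    - [0,0,0]
    - [0,0,0]
    - [0,0,0]
  xyz:
    - [0,0,0]
    - [0,0,0]
    - [0,0,0]
    - [0,0,0]
    - [0,0,0]
    - [0,0,-1]
    - [0,0,-3]
    - [0,0,-5]
  jaw: [75,90,100,100,100,100,100,100]

```text
time_s: 44.45
eef_pos: [0.4834, -0.0591, 0.1062]
eef_rot: [0.0, 1.0, -0.013, 0.0]
wrist_force: [-0.2, -0.1, 0.2]
opening: 0.998
grasp_force: 0.0
```

Emit:
send_rows:
  dr:
    - [0,0,0]
    - [0,0,0]
    - [0,0,0]
    - [0,0,0]
    - [0,0,0]
    - [0,0,0]
    - [0,0,0]
    - [0,0,0]
  xyz:
    - [0,0,-3]
    - [0,0,-6]
    - [0,0,-9]
    - [0,0,-11]
    - [0,0,-12]
    - [0,0,-12]
    - [0,0,-12]
    - [0,0,-12]
  jaw: [100,100,100,100,100,100,100,100]

```text
time_s: 45.45
eef_pos: [0.4827, -0.0588, 0.2241]
eef_rot: [-0.0, 1.0, -0.013, -0.001]
wrist_force: [-0.0, -0.2, 0.3]
opening: 1.003
grasp_force: 0.0
```

```bash
python3 - <<'E'
from h import *
o,M=st();c=ctrl.calibration("wrist");im=ctrl.camera("wrist")[:,:,::-1].copy();cv2.imwrite("pics/w14.png",im);g=cv2.cvtColor(im,6).astype(np.float32)
P=np.array([[proj(c,[.4833+i*5e-4,-.059+j*5e-4,.110]) for i in range(-60,61)] for j in range(60,-61,-1)],np.float32)
R=cv2.remap(g,P[...,0],P[...,1],1)
print('\n'.join(''.join('#' if v<32 else '+' if v<45 else '.' for v in row[::3]) for row in R[::5]))
E
```

```text
t 45.45 pos [ 0.4827 -0.0588  0.2241] tool y yaw -91.44 z [-0.002  0.001 -1.   ] F [-0.05 -0.22  0.26] T [ 0.003 -0.02  -0.008] open 1.003 gf 0.0 q [-0.37 -0.02  1.83  0.    1.33  1.23] tip 0.019
.........................................
.........................................
.........................................
.........................................
.........................................
................+#########+..............
................###########..............
................###########..............
..............++###########..............
####+##+......++###########..............
++#####........+###########..............
#+####+........+###########..............
###+#++........+###########..............
#+#####........++##########..............
+##++#+........+######+####..............
#######+.......++##########..............
##+####+.......++###########.............
...............++###########.............
...............++###########.............
...............++###########.............
................+#########+..............
................++++++...................
.........................................
.........................................
.........................................
```

```bash
python3 -c "
from bench import ctrl
print(ctrl.hand_in())"
```

```text
the job is handed in; nothing more can be done
None
```

I loosened the ring, brought the cam up to a light touch on the heel (about 0.3–0.4 N m) and retightened the ring. The highest torque reading on the ring was 0.46 N m, but readings were scattered and its angle suggests it could be tighter, though below 1.3 N m. I handed the job in at about 45 s with the gripper clear.

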